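Last squeeze on the lever citrus press, then take the juice pan away level

TASK

Give the half lemon in the citrus press one last squeeze: bring the press's long lever down as far as it goes, then ease it slowly all the way back up without letting its spring fling it up. Then take the little juice pan by its handle, lift it off its seat, bring it out from under the press and lift it so that its bottom is at least 15 cm above the worktop, keeping it level throughout as if it were full. Finish while still holding it there, level and still, clear of the press, and leave the other things on the worktop where they are.

Things in the scene. Friction and masses are not known exactly. Their poses are not given: they have to be found in the camera images.
- press: Lever citrus press, grey frame, steel parts, fixed. Origin: under its base, below the strainer and the centre of the pan's seat; x to its back (column, radius 17 mm, at x 95), y to the lever's side (left seen from the robot), z up. Base x -75 to 125, y -75 to 75 mm, top at z 18. On it the pan's steel seat ring, inner radius 41, outer 46 mm, top at z 23. Front and sides open.
- strainer (a point): Middle of the mouth of the press's round steel strainer bowl, 135 mm above the worktop over the press's origin, with the half lemon in it. Bowl radius 50 mm, holder ring radius 55 mm at z 119 to 127 mm; below, a spout of radius 13 mm whose end is 88 mm above the worktop.
- head (a point): Middle of the underside of the press's grey head, over the origin, 234 mm above the worktop. Head: x -30 to 116, y -31 to 31 mm (press frame), up to z 290 mm, its ram to 300 mm. Under it hangs the steel pressing dome (radius 41 mm, lower rim at z 189 mm at rest), which the lever drives 50 mm down.
- lever (a joint): Angle of the press lever: 0 = at rest at its top stop, pointing to the front (-x of the press) and 25 degrees up; 1.22 = fully down at its bottom stop, pointing to the front and 45 degrees down. A spring drives it back up: about 3 N at the grip to start it, 10 N to hold it down; let go, it flies up at several rad/s.
- lever_grip (a point): Middle of the lever's black round grip bar, 23 mm thick, 88 mm long, along y of the press, a sleeve that turns freely on its pin at the end of the 14 mm thick steel arm, on its side away from the press; the arm is 56 mm from this point, towards the press. The point runs on an upright arc of radius 165 mm about lever_pivot, from about 332 mm high at rest to 145 mm fully down.
- lever_pivot (a point): Point on the lever's turning axis (along y of the press) in the grip's plane of swing: x 20, y 161, z 262 mm in the press frame, in the air beside the press. Shaft and arm end nearer the press (arm at y 105 mm), so nothing is at this point.
- pan: Small open round steel juice pan with one straight black handle, about 150 g, standing in the seat ring under the strainer. Origin: centre of its underside (18 mm above the worktop at the start); z up. Rim radius 38.5 mm, foot radius 32 mm, 45 mm high: 25 mm free between rim and spout. The handle points along its -x, to the front and turned away from the lever's side.
- pan_grip (a point): Point to grip on the pan's handle, 120 mm from the pan's axis and 34 mm above its underside. The handle runs level along x of the pan, from 60 to 166 mm from the axis; 14 mm wide (y), 19 mm high, hanging free over the worktop here. The weight is in the cup end, about 100 mm from here, so a light grip lets the pan sag: grip firmly.
- lemon_a: A whole lemon, 78 x 55 x 56 mm, lying on the worktop; origin under its middle. Leave alone.
- onion_1: A brown onion, 72 x 72 x 74 mm; origin under its middle. Leave alone.
- garlic_a: A garlic bulb, 60 x 57 x 58 mm; origin under its middle. Leave alone.
- egg_timer: A round kitchen timer, 66 mm across, 62 mm high; origin under its middle. Leave alone.
- jam_jar: A jam jar, 68 mm across, 90 mm high; origin under its middle. Leave alone.
- teaspoon: A teaspoon lying flat, 130 x 26 x 11 mm; origin under its middle. Leave alone.
There are look-alikes about, which are no part of the job. Of the things shaped like the pan, the steel one is meant.

How it is judged:
By the outcome, as a careful person would: the job done as asked, in the order asked, and still so for the second after the job is handed in, while the arm keeps its last pose, push and grip.
It also fails if it takes over 72 s, if anything falls off the work surface, if the arm or the gripper's body presses on something with over 40 N, if the wrist force passes 120 N, or if a joint passes its speed limit or range.

ROBOT

A 7-joint arm with a two-finger parallel gripper is mounted at the origin on a cart in front of the work surface, level with it; the furniture and walls round the work are solid. World frame = base frame: x ahead of the robot, y to its left, z up, the work surface at z = 0. Lengths are in m, angles in rad, forces in N, time in s.
With the tool pointing down it reaches from about 0.4 to 0.875 m from the base axis. Payload 19.3 kg.
Tool frame: the origin (TCP) lies midway between the tips of the shut fingers; the grasp point (between the pads) lies 19 mm behind it; z points along the fingers, y is the line along which they close (so a half turn about z gives the same grasp; the last joint's range is limited). The gripper opens to 85 mm and grips with 20 to 120 N. Pads are 22 mm wide; open, the fingers measure 114 mm over their backs; the gripper's body (76 mm by 85 mm) begins 54 mm behind the grasp point. The pads swing forward as they close: fully open they stand 13 mm farther back than shut.
Start: joints at [-1.33, 0.521, -0.036, 1.599, 0.021, 1.021, -0.113], TCP at [0.191, 0.595, 0.231] pointing down, gripper open.
Joint ranges: [-2.91, 2.91], [-0.3, 2.13], [-1.5, 1.42], [0.17, 2.43], [-1.26, 4.41], [0.16, 1.93], [-2.52, 2.52]. Speed limits (rad/s): [1.89, 1.89, 2.39, 2.39, 3.01, 3.01, 3.01].

INTERFACE

Orientations are given as [roll, pitch, yaw] about the fixed x, y, z axes, in that order (R = Rz(yaw) Ry(pitch) Rx(roll)).
In Python, from workcell import telemetry, grab_frame, calibration, bot, outline_of, landmark_of gives the robot as it stands. The module is installed in compiled form; this text tells all that it offers.
- The arm moves only by the shell command python3 -m inch 'ROWS' [FORCE]. ROWS is JSON, a list of rows, each a list of 7 numbers: the shift along the tool's x, y, z in m, then the turn, a rotation vector about the tool's x, y, z in rad, then the closure, from 0 (fully open) to 1 (shut). A call has 1 to 5 rows; each row shifts and turns the commanded pose from where the row before left it, along the tool's axes as they then stand; what a row does not reach is not made up. A row lasts 1/10 s, in which the tool goes at most 50 mm and 8.59 degrees, less where a joint would pass 70% of its speed; a pose out of reach is approached as far as the arm can. A call is refused whole if a number of a shift passes 0.05 or a number of a turn 0.15, either way. A call with a gripper value outside its range is refused whole. The fingers move at their own pace and stop on an object; FORCE is the grip in N (left out, the last holds). Time passes only in rows, so rows that do not move let the fingers close. It gives the time, the measured TCP pose, the force, the opening and the grip force at its end, in the units of the state.
- telemetry.observe(): the state, without advancing time (a new reading comes with each control period).
- grab_frame(name): name is "scene" or "top"; returns the picture (400x640x3 uint8, red, green, blue); there is no depth.
- calibration(name): a dict with "fovy" (degrees; the focal length in pixels is half the picture's height over the tangent of half this angle, whatever the lens; pixels are square), "cx", "cy" (the principal point, pixels), "pose" (4x4, takes a point from camera to world coordinates). Camera axes: x right, y down, z forward; pixel columns grow to the right and rows downward; lengths in m; the calibration is good to about 2 mm. A picture is of the moment at which its call begins. calibration takes no time and is no camera call.
- bot.job_done(): hands the job in; it is judged then, once.
Trained networks look in the newest picture that a camera, given by its name, has taken for a name from the list of things; names that differ only in an ending like _2 or _b are one class to them, and where a whole thing is asked for, a point or a joint stands for the part that bears it (a point fixed in the world has none). Each returns a list of dicts, best first, with "score" (0 to 1); they miss things now and then, are a little off and sometimes report something else, mostly with a low value. They report only what shows in the picture. A call takes as long as a camera call. They do not tell look-alikes from the thing itself.
- outline_of(label, camera): "region" (400x640 bool, what is visible of it) and "rect" ([left, top, right, bottom] in pixels, round what is visible of it).
- landmark_of(label, camera): "xy" ([column, row] in pixels: a listed point, or the origin of a listed thing).
The state is a dict: "clock": time; "qpos": joint angles; "qd": joint speeds; "joint_efforts": joint torques, N m; "position": TCP position; "tool_rot": TCP orientation; "force": force on the tool from outside, world axes, zero at the start; "moment": the same for the moment, N m; "grip_width": finger opening in m; "finger_force": force on a finger pad.
Only numpy, scipy, OpenCV 4.12 (cv2) and the standard library are available. Lean on these libraries where they do the work, as an engineer would, in place of code of your own. Each camera call takes 0.05 s, during which the arm holds its last target. There are 200 camera calls.

## Working session

There is one attempt and no reset: what is moved stays moved. The work goes in short steps, Python scripts to look and compute and a shell command to move; the robot and the scene stay as the last step left them, time stands still between calls to the robot, and variables do not carry over. Pictures are saved under pics/ and viewed, at most 10 in all, crops included, and the job is handed in when it is done.

```bash
mkdir -p pics; cat > h.py <<'E'
import numpy as np, cv2
from workcell import *
from scipy.spatial.transform import Rotation as R
def cam(n):
    c=calibration(n); f=200/np.tan(np.radians(c["fovy"])/2); return c,f,np.array(c["pose"])
def ray(n,uv):
    c,f,T=cam(n); d=T[:3,:3]@np.array([(uv[0]-c["cx"])/f,(uv[1]-c["cy"])/f,1]); return T[:3,3],d/np.linalg.norm(d)
def atz(n,uv,z):
    o,d=ray(n,uv); return o+d*(z-o[2])/d[2]
def tri(uv1,uv2):
    o1,d1=ray("scene",uv1);o2,d2=ray("top",uv2)
    s=np.linalg.lstsq(np.c_[d1,-d2],o2-o1,rcond=None)[0]
    a=o1+s[0]*d1;b=o2+s[1]*d2
    return (a+b)/2,np.linalg.norm(a-b)
def proj(n,p):
    c,f,T=cam(n); q=T[:3,:3].T@(np.array(p)-T[:3,3]); return q[:2]/q[2]*f+[c["cx"],c["cy"]]
E
python3 - <<'E'
from h import *
np.set_printoptions(precision=3,suppress=True)
for n in("scene","top"):
    im=grab_frame(n); cv2.imwrite(f"pics/{n}0.png",im[:,:,::-1])
    print(n,cam(n)[2][:3,3],calibration(n)["fovy"])
L={}
for l in ["press","strainer","head","lever_grip","pan","pan_grip","lemon_a","onion_1","garlic_a","egg_timer","jam_jar","teaspoon"]:
    for n in("scene","top"):
        r=landmark_of(l,n)[:3]
        L[l,n]=r
        print(l,n,[(np.round(x["xy"],1).tolist(),round(x["score"],2)) for x in r], end=" ")
    if L[l,"scene"] and L[l,"top"]: print(*tri(L[l,"scene"][0]["xy"],L[l,"top"][0]["xy"]),end="")
    print()
s=telemetry.observe();print(s)
E
```

```text
scene [ 0.071 -1.074  1.165] 42.769545113280294
top [0.342 0.01  1.51 ] 51.69070829517502
press scene [([347.2, 237.1], 0.62), ([294.3, 174.3], 0.15)] press top [([324.6, 183.5], 0.6)] [0.66  0.013 0.015] 0.020394731726836264
strainer scene [([353.9, 206.3], 0.69)] strainer top [([325.7, 179.2], 0.87)] [0.66  0.005 0.149] 0.007744624196710145
head scene [([352.4, 184.5], 0.9), ([351.3, 210.4], 0.15)] head top [([326.4, 171.0], 0.74)] [0.659 0.005 0.237] 0.007202916206049575
lever_grip scene [] lever_grip top [([266.5, 207.4], 0.56)] 
pan scene [([349.5, 239.6], 0.91), ([280.3, 241.9], 0.78)] pan top [([301.7, 246.9], 0.78), ([319.2, 183.6], 0.48)] [0.542 0.043 0.022] 0.23333391074546464
pan_grip scene [([337.9, 255.6], 0.75), ([261.6, 261.9], 0.62), ([296.7, 172.6], 0.56)] pan_grip top [([330.5, 268.1], 0.78), ([347.1, 206.6], 0.42)] [ 0.46  -0.054  0.071] 0.2202232799876675
lemon_a scene [] lemon_a top [([439.9, 176.8], 0.8), ([346.1, 206.6], 0.21)] 
onion_1 scene [([348.3, 363.5], 0.87)] onion_1 top [([436.8, 238.9], 0.77)] [ 0.457 -0.397 -0.01 ] 0.011744548391724714
garlic_a scene
[... 367 characters left out ...]
, 0.78), ([244.8, 230.2], 0.32), ([320.3, 186.4], 0.16)] [ 0.646  0.458 -0.015] 0.016762467788229297
teaspoon scene [([328.8, 315.5], 0.48)] teaspoon top [([395.9, 238.8], 0.61)] [ 0.464 -0.246  0.007] 0.00027926301815938575
{'clock': 1.3, 'qpos': array([-1.33 ,  0.521, -0.036,  1.6  ,  0.021,  1.021, -0.113]), 'qd': array([-0.001,  0.002, -0.001,  0.002,  0.   ,  0.002,  0.001]), 'joint_efforts': array([  0.   , -92.683,   1.979, -37.026,   0.018,   0.002,   0.   ]), 'position': array([0.191, 0.595, 0.231]), 'tool_rot': array([-3.142, -0.   ,  2.831]), 'force': array([ 0.295, -0.854, -0.095]), 'moment': array([ 0.055, -0.004, -0.002]), 'finger_force': 0.0, 'grip_width': 0.08514288571149149}
```

```bash
python3 -c "
import cv2
a=cv2.imread('pics/scene0.png')[100:400,180:580];cv2.imwrite('pics/s1.png',cv2.resize(a,(800,600)))
a=cv2.imread('pics/top0.png')[120:320,190:456];cv2.imwrite('pics/t1.png',cv2.resize(a,(798,600),interpolation=cv2.INTER_CUBIC))"
```

```text
(no output)
```

View pics/s1.png

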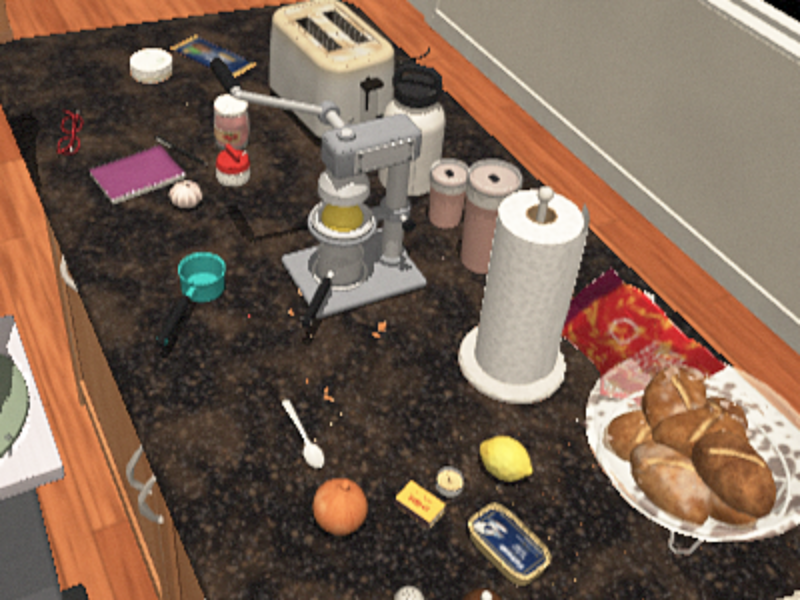

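View pics/t1.png

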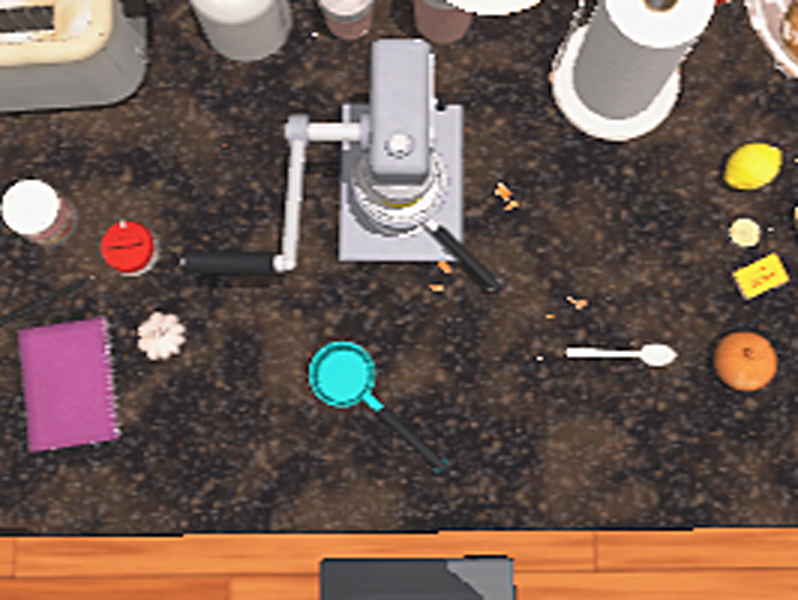

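The scene view shows the press with its lever up (black grip at full-frame ≈(291,136)) and the steel pan seated with its handle to the front right. The top view shows grip bar ends at crop (185..275, 263), press base corners (342,104)–(463,260) and steel handle end (495,289). The teal pan at (342,374) is the decoy.

```bash
python3 - <<'E'
from h import *
np.set_printoptions(precision=4,suppress=True)
t=lambda u,v:(190+(u+.5)/3-.5,120+(v+.5)/3-.5)
s=lambda u,v:(180+u/2,100+v/2)
print("corners",*[atz("top",t(*p),.018) for p in[(342,104),(340,260),(463,260),(463,104)]],sep="\n")
print("scene corners",*[atz("scene",s(*p),.018) for p in[(283,260),(320,312),(425,282)]],sep="\n")
print("grip ends z.332",*[atz("top",t(*p),.332) for p in[(184,263),(274,263)]])
print("grip tri",tri(s(222,72),t(229,263)))
print("handle",atz("top",t(497,290),.052),atz("top",t(435,227),.052))
from scipy.optimize import least_squares
# pose fit of press x,y,yaw
M=[([.125,.075,.018],"top",t(342,104)),([-.075,.075,.018],"top",t(340,261)),([-.075,-.075,.018],"top",t(463,261)),([.125,-.075,.018],"top",t(463,104)),
([-.075,.075,.018],"scene",s(283,262)),([-.075,-.075,.018],"scene",s(322,312)),([.125,-.075,.018],"scene",s(425,282)),
([0,0,.300],"top",t(399,146)),([.02-.1495,.161+.044,.332],"top",t(184,263)),([.02-.1495,.161-.044,.332],"top",t(274,263)),
([.02-.1495,.161,.332],"scene",s(222,72))]
W=lambda x,p:R.from_euler("z",x[2]).apply(p)+[x[0],x[1],0]
f=lambda x:np.ravel([proj(n,W(x,p))-uv for p,n,uv in M])
r=least_squares(f,[.66,.0,0],loss="soft_l1");print(r.x);print(f(r.x).reshape(-1,2))
for n,p in dict(grip=[-.1295,.161,.332],piv=[.02,.161,.262]).items():print(n,W(r.x,p))
E
```

```text
corners
[0.7826 0.0876 0.018 ]
[0.5852 0.0906 0.018 ]
[ 0.5833 -0.0594  0.018 ]
[ 0.7806 -0.0636  0.018 ]
scene corners
[0.5854 0.0774 0.018 ]
[ 0.5891 -0.0569  0.018 ]
[ 0.7747 -0.0651  0.018 ]
grip ends z.332 [0.5329 0.2239 0.332 ] [0.5319 0.1371 0.332 ]
grip tri (array([0.5301, 0.1796, 0.3399]), np.float64(0.00214230923361997))
handle [ 0.5413 -0.0974  0.052 ] [ 0.6183 -0.0252  0.052 ]
[ 0.6573  0.0152 -0.0252]
[[ 0.1547 -0.3973]
 [-0.417  -0.0706]
 [-0.4156  0.4449]
 [-0.1746  0.0684]
 [-2.1029 -3.5971]
 [-3.3684  1.005 ]
 [ 1.174  -0.9189]
 [ 0.1244 -0.8424]
 [ 0.1525 -0.0299]
 [ 0.5779  0.3533]
 [ 1.0188  2.0427]]
grip [0.5319 0.1794 0.332 ]
piv [0.6814 0.1757 0.262 ]
```

```bash
python3 -m inch '[[0,0,-0.034,0,0,0.14,0],[0,0,-0.034,0,0,0.14,0],[0,0,-0.034,0,0,0.14,0],[0,0,-0.034,0,0,0.14,0],[0,0,-0.034,0,0,0.14,0]]' 
python3 -m inch '[[0,0,0,0,0,0.14,0],[0,0,0,0,0,0.14,0],[0,0,0,0,0,0.14,0],[0,0,0,0,0,0.14,0],[0,0,0,0,0,0,0]]'
```

```text
clock: 1.8
position: [0.1911, 0.5948, 0.4029]
tool_rot: [3.141, -0.0, 2.125]
force: [0.1, -0.6, 0.5]
grip_width: 0.0857
finger_force: 0.0
clock: 2.3
position: [0.1911, 0.5951, 0.4013]
tool_rot: [3.141, 0.0, 1.568]
force: [0.5, -0.9, -0.3]
grip_width: 0.0855
finger_force: 0.0
```

```bash
python3 -m inch '[[-0.033,0.028,0,0,0,0.02,0],[-0.033,0.028,0,0,0,0,0],[-0.033,0.028,0,0,0,0,0],[-0.033,0.028,0,0,0,0,0],[-0.033,0.028,0,0,0,0,0]]' 
python3 -m inch '[[-0.033,0.028,0,0,0,0,0],[-0.033,0.028,0,0,0,0,0],[-0.033,0.028,0,0,0,0,0],[-0.033,0.028,0,0,0,0,0],[-0.033,0.028,0,0,0,0,0]]'
python3 -m inch '[[-0.033,0.028,0,0,0,0,0],[0,0,0,0,0,0,0],[0,0,0,0,0,0,0]]'
python3 - <<'E'
from h import *
print(telemetry.observe()["qpos"])
for n in("scene","top"):
    im=grab_frame(n);cv2.imwrite(f"pics/{n}2.png",im[:,:,::-1])
    print(n,[(x["xy"],x["score"]) for x in landmark_of("lever_grip",n)[:2]],proj(n,[.5319,.1794,.332]),proj(n,telemetry.observe()["position"]))
a=cv2.imread('pics/scene2.png')[70:220,220:420];b=cv2.imread('pics/top2.png')[120:270,200:400]
cv2.imwrite('pics/c2.png',cv2.resize(np.vstack([a,b]),(400*1,600)))
E
```

```text
clock: 2.8
position: [0.3293, 0.4263, 0.4015]
tool_rot: [3.141, -0.0, 1.556]
force: [1.0, 0.7, 0.8]
grip_width: 0.0855
finger_force: 0.0
clock: 3.3
position: [0.466, 0.2585, 0.4015]
tool_rot: [3.141, -0.0, 1.556]
force: [0.3, 0.5, 0.2]
grip_width: 0.0852
finger_force: 0.0
clock: 3.6
position: [0.4928, 0.2258, 0.4013]
tool_rot: [-3.142, 0.0, 1.553]
force: [-0.9, 0.2, -0.6]
grip_width: 0.0853
finger_force: 0.0
[-0.89908995  0.26780388  0.46916596  1.588605   -0.12392107  1.31496937
 -0.43096219]
scene [([290.8, 138.2], 0.76), ([274.2, 200.6], 0.59)] [292.01595124 138.04930563] [273.03336668 113.53378336]
top [([264.4, 208.0], 0.65), ([348.0, 206.7], 0.23)] [266.37194665 207.50227439] [244.75763843 218.28478622]
```

View pics/c2.png

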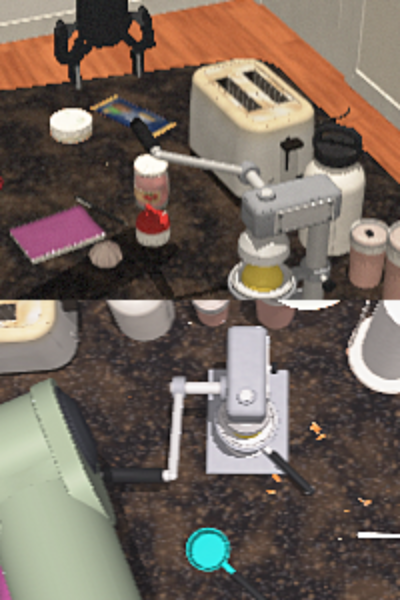

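The scene crop shows the gripper behind and above the grip bar (full frame ≈(290,138)). The network agrees with my estimate within about 2 px, so I line up, descend and grip.

```bash
python3 -m inch '[[-0.015,0.02,0,0,0,0,0],[-0.016,0.019,0,0,0,0,0],[0,0,0.02,0,0,0,0],[0,0,0.02,0,0,0,0],[0,0,0.02,0,0,0,0]]' 
python3 -m inch '[[0,0,0.02,0,0,0,0],[0,0,0.01,0,0,0,0],[0,0,0,0,0,0,0.3],[0,0,0,0,0,0,0.5],[0,0,0,0,0,0,0.8]]' 40
python3 -m inch '[[0,0,0,0,0,0,1],[0,0,0,0,0,0,1],[0,0,0,0,0,0,1]]' 40
```

```text
clock: 4.3
position: [0.5305, 0.1955, 0.3406]
tool_rot: [-3.142, -0.0, 1.553]
force: [0.7, -0.0, -1.2]
grip_width: 0.0852
finger_force: 0.0
clock: 4.8
position: [0.5312, 0.1949, 0.3123]
tool_rot: [3.14, -0.001, 1.551]
force: [-0.5, 0.3, 0.1]
grip_width: 0.044
finger_force: 0.0
clock: 5.1
position: [0.5321, 0.1949, 0.3122]
tool_rot: [3.138, -0.001, 1.551]
force: [8.3, -0.1, -0.7]
grip_width: 0.0216
finger_force: 39.1
```

```bash
python3 -c "
import numpy as np
a=np.radians(np.arange(25,-50,-5));x=-.165*np.cos(a)*1000;z=.165*np.sin(a)*1000
for i in range(len(a)-1):print(round(np.degrees(a[i])),'->',round(x[i+1]-x[i],1),round(-(z[i+1]-z[i]),1))"
```

```text
25 -> -5.5 13.3
20 -> -4.3 13.7
15 -> -3.1 14.1
10 -> -1.9 14.3
5 -> -0.6 14.4
0 -> 0.6 14.4
-5 -> 1.9 14.3
-10 -> 3.1 14.1
-15 -> 4.3 13.7
-20 -> 5.5 13.3
-25 -> 6.6 12.8
-30 -> 7.7 12.1
-35 -> 8.8 11.4
-40 -> 9.7 10.6
```

```bash
python3 -m inch '[[0,-0.0028,0.0067,0,0,0,1],[0,-0.0027,0.0066,0,0,0,1],[0,-0.0022,0.0068,0,0,0,1],[0,-0.0021,0.0069,0,0,0,1],[0,0,0,0,0,0,1]]'
python3 -m inch '[[0,-0.0016,0.007,0,0,0,1],[0,-0.0015,0.0071,0,0,0,1],[0,-0.001,0.0071,0,0,0,1],[0,-0.0009,0.0072,0,0,0,1],[0,0,0,0,0,0,1]]'
```

```text
clock: 5.6
position: [0.5228, 0.195, 0.2848]
tool_rot: [3.137, -0.001, 1.551]
force: [11.6, 0.9, 1.3]
grip_width: 0.0216
finger_force: 39.4
clock: 6.1
position: [0.5184, 0.1951, 0.2567]
tool_rot: [3.136, -0.001, 1.55]
force: [13.0, 0.5, 4.4]
grip_width: 0.0219
finger_force: 39.8
```

```bash
python3 -m inch '[[0,0.0005,0.0072,0,0,0,1],[0,0.0005,0.0072,0,0,0,1],[0,0.0005,0.0072,0,0,0,1],[0,0.001,0.0072,0,0,0,1],[0,0.001,0.0072,0,0,0,1]]'
python3 -m inch '[[0,0.0012,0.0071,0,0,0,1],[0,0.0015,0.007,0,0,0,1],[0,0.0016,0.007,0,0,0,1],[0,0.002,0.0069,0,0,0,1],[0,0.0023,0.0068,0,0,0,1]]'
python3 -m inch '[[0,0.0026,0.0067,0,0,0,1],[0,0.0028,0.0066,0,0,0,1],[0,0.0032,0.0064,0,0,0,1],[0,0.0034,0.0064,0,0,0,1],[0,0,0,0,0,0,1]]'
```

```text
clock: 6.6
position: [0.5203, 0.1952, 0.2206]
tool_rot: [3.14, -0.001, 1.551]
force: [1.1, -0.1, 7.1]
grip_width: 0.0217
finger_force: 40.1
clock: 7.1
position: [0.5294, 0.195, 0.186]
tool_rot: [3.139, -0.001, 1.55]
force: [2.3, -0.9, 9.8]
grip_width: 0.0219
finger_force: 40.3
clock: 7.6
position: [0.5422, 0.1946, 0.1599]
tool_rot: [3.138, -0.001, 1.55]
force: [3.5, -0.2, 12.3]
grip_width: 0.0216
finger_force: 40.6
```

```bash
python3 -m inch '[[0,0.0038,0.0061,0,0,0,1],[0,0.004,0.006,0,0,0,1],[0,0.0043,0.0058,0,0,0,1],[0,0.0045,0.0056,0,0,0,1],[0,0,0,0,0,0,1]]'
python3 -m inch '[[0,0.0047,0.0054,0,0,0,1],[0,0.0049,0.0052,0,0,0,1],[0,0,0,0,0,0,1]]'
python3 -m inch '[[0,0.001,0.001,0,0,0,1],[0,0.001,0.001,0,0,0,1],[0,0,0,0,0,0,1]]'
```

```text
clock: 8.1
position: [0.5591, 0.1942, 0.1367]
tool_rot: [3.137, -0.001, 1.55]
force: [3.6, -0.5, 14.5]
grip_width: 0.0215
finger_force: 40.9
clock: 8.4
position: [0.5678, 0.1942, 0.127]
tool_rot: [3.139, -0.002, 1.55]
force: [-10.4, -2.9, 37.6]
grip_width: 0.0213
finger_force: 43.5
clock: 8.7
position: [0.5685, 0.1942, 0.1257]
tool_rot: [3.141, -0.002, 1.551]
force: [-20.7, -3.7, 48.5]
grip_width: 0.0215
finger_force: 45.3
```

```bash
python3 -m inch '[[0,-0.002,-0.002,0,0,0,1],[0,-0.0033,-0.0035,0,0,0,1],[0,-0.0032,-0.0035,0,0,0,1],[0,-0.0032,-0.0036,0,0,0,1],[0,-0.003,-0.0038,0,0,0,1]]'
python3 -m inch '[[0,-0.003,-0.0038,0,0,0,1],[0,-0.0029,-0.0038,0,0,0,1],[0,-0.0026,-0.004,0,0,0,1],[0,-0.0026,-0.004,0,0,0,1],[0,-0.0025,-0.0041,0,0,0,1]]'
python3 -m inch '[[0,-0.0023,-0.0042,0,0,0,1],[0,-0.0022,-0.0043,0,0,0,1],[0,-0.0021,-0.0043,0,0,0,1],[0,-0.0019,-0.0044,0,0,0,1],[0,-0.0018,-0.0044,0,0,0,1]]'
```

```text
clock: 9.2
position: [0.5551, 0.1946, 0.141]
tool_rot: [3.138, -0.001, 1.551]
force: [1.4, -1.2, 13.0]
grip_width: 0.0218
finger_force: 41.3
clock: 9.7
position: [0.5415, 0.1949, 0.1606]
tool_rot: [3.138, -0.001, 1.551]
force: [3.9, 0.3, 11.0]
grip_width: 0.0215
finger_force: 41.1
clock: 10.2
position: [0.5309, 0.1951, 0.182]
tool_rot: [3.139, -0.001, 1.551]
force: [2.3, 0.3, 8.4]
grip_width: 0.0218
finger_force: 40.9
```

```bash
python3 -m inch '[[0,-0.0018,-0.0045,0,0,0,1],[0,-0.0016,-0.0046,0,0,0,1],[0,-0.0014,-0.0046,0,0,0,1],[0,-0.0012,-0.0047,0,0,0,1],[0,-0.001,-0.0047,0,0,0,1]]'
python3 -m inch '[[0,-0.001,-0.0047,0,0,0,1],[0,-0.0008,-0.0047,0,0,0,1],[0,-0.0006,-0.0048,0,0,0,1],[0,-0.0005,-0.0048,0,0,0,1],[0,-0.0003,-0.0048,0,0,0,1]]'
python3 -m inch '[[0,-0.0001,-0.0048,0,0,0,1],[0,0,-0.0048,0,0,0,1],[0,0.0002,-0.0048,0,0,0,1],[0,0.0003,-0.0048,0,0,0,1],[0,0.0004,-0.0048,0,0,0,1]]'
```

```text
clock: 10.7
position: [0.5235, 0.1953, 0.2049]
tool_rot: [3.14, -0.001, 1.551]
force: [0.2, 0.8, 6.7]
grip_width: 0.0217
finger_force: 40.7
clock: 11.2
position: [0.5195, 0.1954, 0.2283]
tool_rot: [3.141, -0.001, 1.551]
force: [-5.0, 2.3, 5.3]
grip_width: 0.0212
finger_force: 40.6
clock: 11.7
position: [0.5191, 0.1954, 0.2517]
tool_rot: [-3.139, -0.0, 1.551]
force: [-11.9, 2.7, 4.7]
grip_width: 0.0216
finger_force: 40.8
```

```bash
python3 -m inch '[[0,-0.0005,-0.0048,0,0,0,1],[0,-0.0003,-0.0048,0,0,0,1],[0,0.0001,-0.0048,0,0,0,1],[0,0.0005,-0.0048,0,0,0,1],[0,0.001,-0.0047,0,0,0,1]]'
python3 -m inch '[[0,0.0011,-0.0047,0,0,0,1],[0,0.0012,-0.0047,0,0,0,1],[0,0.0014,-0.0046,0,0,0,1],[0,0.0015,-0.0046,0,0,0,1],[0,0.0017,-0.0045,0,0,0,1]]'
```

```text
clock: 12.2
position: [0.5215, 0.1953, 0.276]
tool_rot: [3.141, -0.001, 1.551]
force: [0.8, 4.1, 4.1]
grip_width: 0.0217
finger_force: 40.5
clock: 12.7
position: [0.5277, 0.1951, 0.2987]
tool_rot: [-3.14, -0.0, 1.551]
force: [-4.5, 4.9, 5.0]
grip_width: 0.0216
finger_force: 40.6
```

```bash
python3 -m inch '[[0,0.0015,-0.0044,0,0,0,1],[0,0.0016,-0.0044,0,0,0,1],[0,0.0016,-0.004,0,0,0,1],[0,0.0005,-0.0015,0,0,0,1],[0,0,0,0,0,0,1]]'
python3 -m inch '[[0,0.0005,-0.0015,0,0,0,1],[0,0.0005,-0.0015,0,0,0,1],[0,0,0,0,0,0,1]]'
```

```text
clock: 13.2
position: [0.5333, 0.1949, 0.3131]
tool_rot: [-3.142, -0.0, 1.551]
force: [-0.7, 5.8, 4.0]
grip_width: 0.0217
finger_force: 40.5
clock: 13.5
position: [0.534, 0.1949, 0.3152]
tool_rot: [-3.14, 0.0, 1.551]
force: [1.8, 4.8, -6.0]
grip_width: 0.0218
finger_force: 39.9
```

```bash
python3 -m inch '[[0,0,0,0,0,0,0.7],[0,0,0,0,0,0,0.4],[0,0,0,0,0,0,0.1],[0,0,0,0,0,0,0],[0,0,-0.01,0,0,0,0]]'
python3 -m inch '[[0,0,-0.02,0,0,0,0],[0,0,-0.03,0,0,0,0],[0,0,-0.03,0,0,0,0],[-0.02,-0.03,0,0,0,0,0],[0,0,0,0,0,0,0]]'
python3 - <<'E'
from h import *
print(telemetry.observe()["qpos"])
o=np.array([.6573,.0152])
for n in("scene","top"):
    im=grab_frame(n);cv2.imwrite(f"pics/{n}3.png",im[:,:,::-1])
    for l,z in(("pan_grip",.052),("pan",.018),("lever_grip",.332)):
        for x in landmark_of(l,n)[:3]: print(n,l,np.round(x["xy"],1),round(x["score"],2),atz(n,x["xy"],z).round(4))
p=atz("top",(347.1,206.6),.052);print("first",p)
a=cv2.imread('pics/scene3.png')[110:280,250:450];b=cv2.imread('pics/top3.png')[130:300,230:430]
cv2.imwrite('pics/c3.png',cv2.resize(np.hstack([a,b]),(800,340),interpolation=cv2.INTER_CUBIC))
E
```

```text
clock: 14.0
position: [0.5338, 0.1944, 0.3253]
tool_rot: [-3.14, 0.001, 1.551]
force: [0.7, -0.5, 0.7]
grip_width: 0.0813
finger_force: 0.0
clock: 14.5
position: [0.5024, 0.173, 0.4077]
tool_rot: [3.14, -0.001, 1.549]
force: [2.0, -0.3, 0.7]
grip_width: 0.0855
finger_force: 0.0
[-0.83399637  0.24396073  0.49915722  1.60502534 -0.12042368  1.32158298
 -0.33967933]
scene pan_grip [339.5 253.6] 0.95 [ 0.5768 -0.0771  0.052 ]
scene pan_grip [261.8 258.8] 0.58 [ 0.3525 -0.0011  0.052 ]
scene pan [280.4 240.1] 0.78 [0.4436 0.0874 0.018 ]
scene pan [346.7 236.8] 0.68 [0.6474 0.0136 0.018 ]
scene lever_grip [292.3 137.6] 0.82 [0.5336 0.1815 0.332 ]
top pan_grip [331.1 268. ] 0.82 [ 0.3613 -0.0085  0.052 ]
top pan_grip [348.7 205.5] 0.55 [ 0.5806 -0.0747  0.052 ]
top pan [319.1 184.5] 0.59 [0.6662 0.0309 0.018 ]
top pan [304.  246.6] 0.59 [0.4386 0.0873 0.018 ]
top lever_grip [265.7 203.5] 0.69 [0.5437 0.1815 0.332 ]
top lever_grip [325.2 172.4] 0.39 [0.634  0.0082 0.332 ]
first [ 0.57671055 -0.06892526  0.052     ]
```

View pics/c3.png

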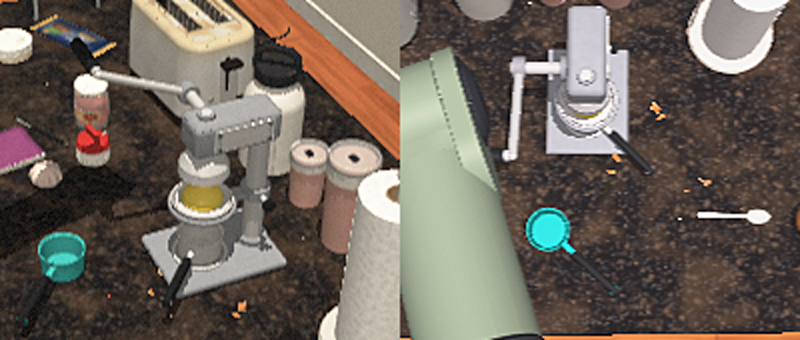

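The lever is back at its top stop and everything else is in place. The steel pan handle runs to scene (336,261), with pan_grip at (339.5,253.6). I now move above the handle.

```bash
python3 -m inch '[[-0.03,0.009,0,0,0,0,0],[-0.03,0.009,0,0,0,0,0],[-0.03,0.009,0,0,0,0,0],[-0.03,0.009,0,0,0,0,0],[-0.03,0.009,0,0,0,0,0]]'
python3 -m inch '[[-0.03,0.009,0,0,0,0,0],[-0.03,0.009,0,0,0,0,0],[-0.03,0.009,0,0,0,0,0],[0,0,0,0,0,0.13,0],[0,0,0,0,0,0.13,0]]'
python3 -m inch '[[0,0,0,0,0,0.13,0],[0,0,0,0,0,0.13,0],[0,0,0,0,0,0.13,0],[0,0,0,0,0,0.145,0],[0,0,0,0,0,0,0]]'
python3 -c "
from workcell import telemetry;print(telemetry.observe()['qpos'])"
```

```text
clock: 15.4
position: [0.5462, 0.0232, 0.4057]
tool_rot: [-3.141, 0.0, 1.551]
force: [-0.1, 0.0, 0.4]
grip_width: 0.0857
finger_force: 0.0
clock: 15.9
position: [0.5712, -0.0674, 0.4055]
tool_rot: [-3.141, 0.001, 1.284]
force: [0.2, 0.3, -0.0]
grip_width: 0.0853
finger_force: 0.0
clock: 16.4
position: [0.5712, -0.066, 0.4055]
tool_rot: [3.142, 0.001, 0.753]
force: [0.9, 0.4, -0.2]
grip_width: 0.0854
finger_force: 0.0
[-0.52559032  0.38616691  0.78033743  1.507185   -0.27347795  1.36146481
 -0.54282116]
```

```bash
python3 -m inch '[[-0.002,0.002,0.03,0,0,0,0],[0,0,0.03,0,0,0,0],[0,0,0.03,0,0,0,0],[0,0,0.03,0,0,0,0],[0,0,0.03,0,0,0,0]]'
python3 -m inch '[[0,0,0.03,0,0,0,0],[0,0,0.03,0,0,0,0],[0,0,0.03,0,0,0,0],[0,0,0.03,0,0,0,0],[0,0,0,0,0,0,0]]'
python3 - <<'E'
from h import *
s=telemetry.observe();print(s["qpos"],s["position"])
im=[]
for n in("scene","top"):
    im.append(grab_frame(n)[:,:,::-1])
    for l,z in(("pan_grip",.052),):
        for x in landmark_of(l,n)[:3]: print(n,l,np.round(x["xy"],1),round(x["score"],2),atz(n,x["xy"],z).round(4))
cv2.imwrite('pics/c4.png',cv2.resize(np.hstack([im[0][160:290,280:430],im[1][130:260,270:420]]),(800,347),interpolation=cv2.INTER_CUBIC))
E
```

```text
clock: 16.9
position: [0.571, -0.0689, 0.2545]
tool_rot: [-3.142, 0.0, 0.761]
force: [0.7, 0.6, -1.4]
grip_width: 0.0855
finger_force: 0.0
clock: 17.4
position: [0.5693, -0.0686, 0.1327]
tool_rot: [-3.138, 0.004, 0.76]
force: [-0.4, 0.6, -0.1]
grip_width: 0.0855
finger_force: 0.0
[-0.39033839  0.65294916  0.59830348  1.84326493 -0.49442062  0.80406869
 -0.34503558] [ 0.56926206 -0.0685932   0.13269321]
scene pan_grip [339.5 253.6] 0.67 [ 0.5768 -0.0771  0.052 ]
scene pan_grip [260.6 261.3] 0.64 [ 0.3458 -0.0095  0.052 ]
top pan_grip [328.4 265.1] 0.51 [0.3714 0.0007 0.052 ]
```

View pics/c4.png

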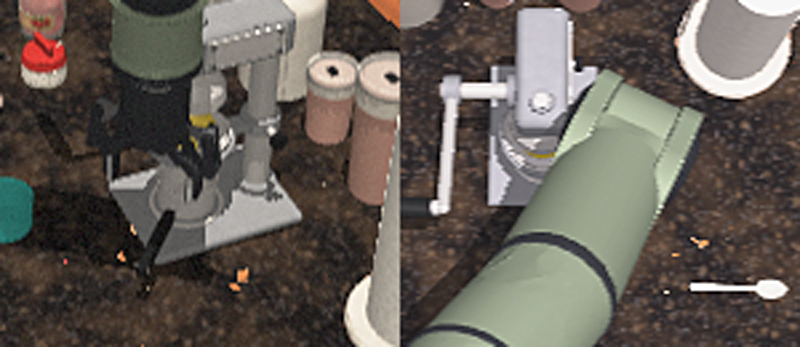

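The scene crop shows the open fingers above the black handle (≈(340,255) full frame), with the wrist just beside the press. I shift 10 mm out along the handle for clearance, then descend in stages.

```bash
python3 -m inch '[[-0.01,0.003,0,0,0,0,0],[0,0,0.015,0,0,0,0],[0,0,0.015,0,0,0,0],[0,0,0.015,0,0,0,0],[0,0,0,0,0,0,0]]'
python3 -m inch '[[0,0,0.015,0,0,0,0],[0,0,0.015,0,0,0,0],[0,0,0,0,0,0,0]]'
```

```text
clock: 18.1
position: [0.5646, -0.0777, 0.0884]
tool_rot: [-3.139, 0.002, 0.756]
force: [-0.1, -1.0, -0.1]
grip_width: 0.0856
finger_force: 0.0
clock: 18.4
position: [0.5647, -0.0778, 0.0587]
tool_rot: [-3.14, 0.002, 0.756]
force: [-1.0, 0.7, 0.0]
grip_width: 0.0853
finger_force: 0.0
```

```bash
python3 - <<'E'
from h import *
print(telemetry.observe())
im=grab_frame("scene")[:,:,::-1]
cv2.imwrite('pics/c5.png',cv2.resize(im[160:290,280:430],(692,600),interpolation=cv2.INTER_CUBIC))
E
```

```text
{'clock': 18.4, 'qpos': array([-0.31479266,  0.75008761,  0.50901209,  1.88709836, -0.57504814,
        0.65693556, -0.26691803]), 'qd': array([-0.01075466, -0.03105951,  0.02923391, -0.01521648,  0.02120392,
        0.03574532, -0.01676411]), 'joint_efforts': array([  0.81511393, -90.50481319,  16.59514189, -22.28078663,
        -0.44554233,  -0.88497039,   0.38722669]), 'position': array([ 0.56472558, -0.07777316,  0.05869033]), 'tool_rot': array([-3.13962745e+00,  1.89074461e-03,  7.55908450e-01]), 'force': array([-0.95056397,  0.65058548,  0.04819938]), 'moment': array([ 0.03707908,  0.01359922, -0.04778906]), 'finger_force': 0.0, 'grip_width': 0.08531368387266568}
```

View pics/c5.png

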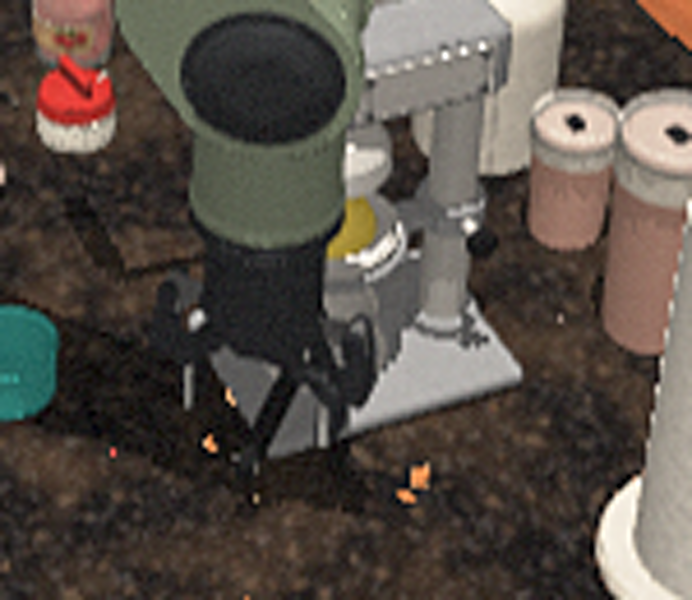

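The crop shows the handle centred at ≈(272,410), between fingertips at (190,395) and (330,435). I descend the rest and close.

```bash
python3 -m inch '[[0,0,0.013,0,0,0,0],[0,0,0.012,0,0,0,0],[0,0,0,0,0,0,0],[0,0,0,0,0,0,0.4],[0,0,0,0,0,0,0.6]]' 20
python3 -m inch '[[0,0,0,0,0,0,0.75],[0,0,0,0,0,0,1],[0,0,0,0,0,0,1],[0,0,0,0,0,0,1]]' 20
python3 -c "
from workcell import telemetry;s=telemetry.observe();print(s['force'],s['moment'])"
```

```text
clock: 18.95
position: [0.5659, -0.0781, 0.0361]
tool_rot: [3.141, -0.0, 0.756]
force: [-0.4, 0.4, 0.4]
grip_width: 0.0591
finger_force: 0.0
clock: 19.35
position: [0.5658, -0.078, 0.0359]
tool_rot: [3.142, -0.0, 0.756]
force: [0.0, -0.2, 0.0]
grip_width: 0.014
finger_force: 19.6
[ 0.0406045  -0.21349159  0.00570606] [0.08571182 0.02283633 0.01290916]
```

```bash
python3 -m inch '[[0,0,0,0,0,0,1],[0,0,0,0,0,0,1],[0,0,0,0,0,0,1]]' 110
python3 -m inch '[[0,0,-0.003,0,0,0,1],[0,0,-0.003,0,0,0,1],[0,0,-0.003,0,0,0,1],[0,0,-0.003,0,0,0,1],[0,0,0,0,0,0,1]]' 110
python3 - <<'E'
from h import *
s=telemetry.observe();print(s['force'],s['moment'])
im=grab_frame("scene")[:,:,::-1]
cv2.imwrite('pics/c6.png',cv2.resize(im[180:290,290:410],(654,600),interpolation=cv2.INTER_CUBIC))
E
```

```text
clock: 19.65
position: [0.5658, -0.078, 0.0358]
tool_rot: [3.142, -0.0, 0.756]
force: [-0.8, 0.7, 2.9]
grip_width: 0.0119
finger_force: 108.6
clock: 20.15
position: [0.5659, -0.078, 0.0482]
tool_rot: [3.141, -0.0, 0.756]
force: [0.1, 0.2, -1.1]
grip_width: 0.0121
finger_force: 108.4
[ 0.0636235   0.21401631 -1.1359161 ] [-0.18991577  0.14153455 -0.03238102]
```

View pics/c6.png

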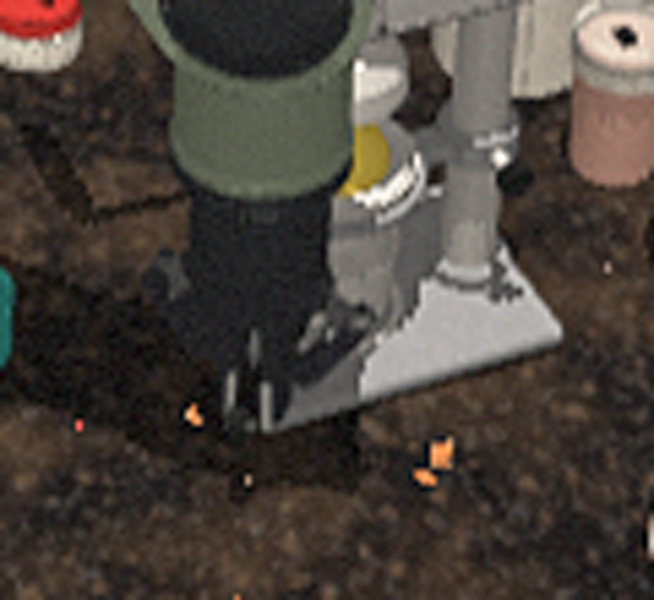

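```bash
python3 -m inch '[[0,0,-0.002,0,0,0,1],[0,0,-0.002,0,0,0,1],[0,0,0,0,0,0,1],[0,0,0,0,0,0,1]]' 120
python3 -c "
from workcell import telemetry;s=telemetry.observe();print(s['force'],s['moment'])"
python3 -m inch '[[-0.004,0,0,0,0,0,1],[-0.006,0,0,0,0,0,1],[-0.008,0,0,0,0,0,1],[-0.01,0,0,0,0,0,1],[-0.01,0,0,0,0,0,1]]'
python3 -c "
from workcell import telemetry;s=telemetry.observe();print(s['force'],s['moment'])"
```

```text
clock: 20.6
position: [0.5657, -0.078, 0.0518]
tool_rot: [3.142, -0.0, 0.756]
force: [0.4, -0.4, -1.7]
grip_width: 0.0117
finger_force: 118.3
[ 0.41379863 -0.36441908 -1.74067708] [-0.09191342  0.1677415  -0.00685338]
clock: 21.1
position: [0.5372, -0.1049, 0.0518]
tool_rot: [3.142, 0.0, 0.755]
force: [1.6, -0.4, -2.4]
grip_width: 0.0119
finger_force: 118.3
[ 1.61950814 -0.42676591 -2.40195751] [-0.16214401  0.11838948  0.0491646 ]
```

```bash
python3 -m inch '[[-0.012,0,0,0,0,0,1],[-0.012,0,0,0,0,0,1],[-0.012,0,0,0,0,0,1],[-0.012,0,0,0,0,0,1],[-0.012,0,0,0,0,0,1]]'
python3 -m inch '[[-0.012,0,0,0,0,0,1],[-0.012,0,0,0,0,0,1],[-0.012,0,-0.003,0,0,0,1],[-0.012,0,-0.005,0,0,0,1],[-0.012,0,-0.008,0,0,0,1]]'
python3 -m inch '[[-0.012,0,-0.01,0,0,0,1],[-0.01,0,-0.012,0,0,0,1],[-0.006,0,-0.015,0,0,0,1],[-0.003,0,-0.015,0,0,0,1],[0,0,-0.015,0,0,0,1]]'
python3 -m inch '[[0,0,-0.015,0,0,0,1],[0,0,-0.015,0,0,0,1],[0,0,-0.015,0,0,0,1],[0,0,-0.015,0,0,0,1],[0,0,-0.015,0,0,0,1]]'
python3 -m inch '[[0,0,-0.015,0,0,0,1],[0,0,-0.012,0,0,0,1],[0,0,-0.008,0,0,0,1],[0,0,-0.004,0,0,0,1],[0,0,0,0,0,0,1]]'
python3 - <<'E'
from h import *
s=telemetry.observe();print(s['force'],s['moment'])
im=[grab_frame(n)[:,:,::-1] for n in("scene","top")]
cv2.imwrite('pics/c7.png',cv2.resize(np.hstack([im[0][130:380,230:430],im[1][100:350,230:430]]),(800,500),interpolation=cv2.INTER_CUBIC))
E
```

```text
clock: 21.6
position: [0.4936, -0.146, 0.0518]
tool_rot: [3.142, -0.0, 0.756]
force: [0.3, -0.5, -2.6]
grip_width: 0.0117
finger_force: 118.3
clock: 22.1
position: [0.4499, -0.1871, 0.0682]
tool_rot: [-3.141, 0.0, 0.756]
force: [-0.1, -0.1, -0.5]
grip_width: 0.0115
finger_force: 118.3
clock: 22.6
position: [0.4276, -0.2083, 0.1363]
tool_rot: [3.141, -0.0, 0.755]
force: [-1.2, 0.1, -2.2]
grip_width: 0.0118
finger_force: 118.3
clock: 23.1
position: [0.4277, -0.2079, 0.2112]
tool_rot: [3.141, -0.0, 0.756]
force: [0.1, 0.6, -1.6]
grip_width: 0.0119
finger_force: 118.3
clock: 23.6
position: [0.4282, -0.2076, 0.2491]
tool_rot: [3.141, -0.0, 0.756]
force: [-0.0, -0.2, -2.6]
grip_width: 0.0118
finger_force: 118.4
[-0.00620406 -0.156126   -2.56940421] [-0.18452834  0.13968153 -0.00096366]
```

View pics/c7.png

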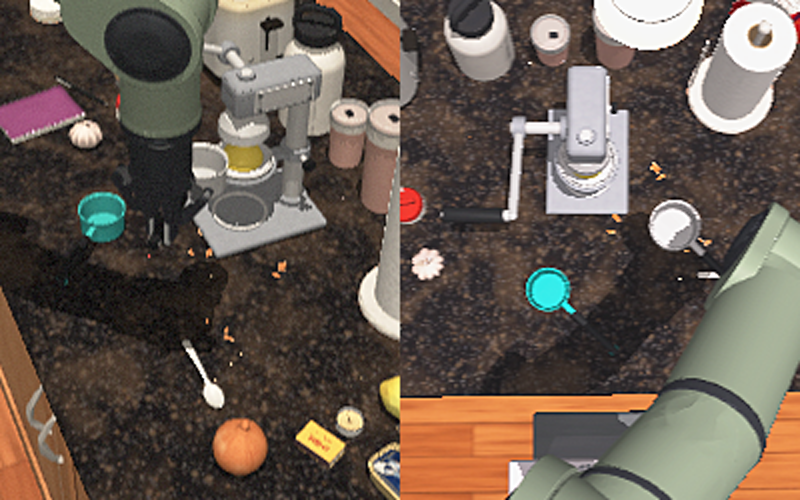

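The views show the pan held out in front of the press, with its rim at scene ≈(335,207) and top ≈(366,212), and the other things undisturbed. Next is a quick level check.

```bash
python3 - <<'E'
from h import *
p=telemetry.observe()["position"]
for dz in(0,-.015):
  for n in("scene","top"): print(n,proj(n,[p[0]+.129*.729,p[1]+.129*.684,.276+dz]))
for n in("scene","top"):
  for r in outline_of("pan",n)[:3]: print(n,r["rect"],round(r["score"],2),r["region"].sum())
  print([(x["xy"],x["score"]) for x in landmark_of("pan",n)[:3]],proj(n,[p[0]+.129*.729,p[1]+.129*.684,.231]))
E
```

```text
scene [329.84570032 210.47526411]
top [367.94162908 212.43848596]
scene [329.78406464 214.69717489]
top [367.4502403  213.15511847]
scene [302.3, 206.4, 346.2, 256.4] 0.83 425
scene [258.0, 222.0, 292.6, 276.0] 0.71 691
scene [318.5, 302.8, 343.2, 332.4] 0.4 160
[([282.7, 242.9], 0.64), ([329.0, 223.9], 0.63)] [329.66323441 222.97378485]
top [351.0, 200.9, 390.9, 234.4] 0.78 563
top [291.6, 237.9, 337.3, 276.5] 0.6 400
[([303.6, 248.5], 0.85), ([360.9, 214.4], 0.59)] [366.50114581 214.5392607 ]
```

```bash
python3 -m inch '[[0,0,0,0,0,0,1],[0,0,0,0,0,0,1],[0,0,0,0,0,0,1],[0,0,0,0,0,0,1],[0,0,0,0,0,0,1]]'; python3 -c "
from workcell import bot;print(bot.job_done())"
```

```text
clock: 24.4
position: [0.4282, -0.2076, 0.2488]
tool_rot: [-3.142, 0.0, 0.756]
force: [-0.2, -0.4, -1.4]
grip_width: 0.0114
finger_force: 118.4
the job is handed in; nothing more can be done
None
```

The job is handed in at 24.4 s: the lever went down to its bottom stop and was eased slowly back to its top stop. The arm is holding the steel pan level and still, clear of the press, with its bottom about 23 cm above the worktop, and nothing else on the worktop looked disturbed in the last pictures.

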